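# Find the high side of an eccentric shaker hub on bench centres

### The arm

A 6-joint arm with a two-finger parallel gripper is mounted at the origin on the work surface. World frame = base frame: x ahead of the robot, y to its left, z up, the work surface at z = 0. Lengths are in m, angles in rad, forces in N, time in s.
With the tool pointing down it reaches from about 0.35 to 0.975 m from the base axis. Payload 4.9 kg.
Tool frame: the origin (TCP) lies midway between the tips of the shut fingers; the grasp point (between the pads) lies ctrl.grip_depth behind it (ctrl.grip_depth is the distance from the TCP to the grasp point, in m); z points along the fingers, y is the line along which they close (so a half turn about z gives the same grasp; the last joint's range is limited). The gripper opens to 85 mm and grips with 20 to 120 N. Pads are 22 mm wide; open, the fingers measure 114 mm over their backs; the gripper's body (76 mm by 85 mm) begins 54 mm behind the grasp point. The pads swing forward as they close: fully open they stand 13 mm farther back than shut.
Start: joints at [-1.332, 0.053, 1.613, -0, 1.476, -0.119], TCP at [0.219, -0.585, 0.231] pointing down, gripper open.
Joint ranges: [-3.01, 3.01], [-1.01, 2.22], [0.06, 2.58], [-1.02, 4.17], [0.09, 2.62], [-3.14, 3.14]. Speed limits (rad/s): [2.57, 2.57, 3.14, 3.14, 3.14, 3.14].

### API

Orientations are given as a rotation vector (axis times angle).
In Python, from station import ctrl, get_image, camera_model gives the robot as it stands. The module is installed in compiled form; this text tells all that it offers.
- The arm moves only by the shell command python3 -m crank 'ROWS' [FORCE]. ROWS is JSON, a list of rows, each a list of 7 numbers: the shift along the tool's x, y, z in mm, then the turn, a rotation vector about the tool's x, y, z in rad, then the opening, from -1 (shut) to 1 (fully open). A call has exactly 10 rows; each row shifts and turns the commanded pose from where the row before left it, along the tool's axes as they then stand; what a row does not reach is not made up. A row lasts 1/12 s, in which the tool goes at most 41.7 mm and 7.16 degrees, less where a joint would pass 70% of its speed; a pose out of reach is approached as far as the arm can. A call with a gripper value outside its range is refused whole. The fingers move at their own pace and stop on an object; FORCE is the grip in N (left out, the last holds). Time passes only in rows, so rows that do not move let the fingers close, or fill a call up. It gives the time, the measured TCP pose, the force, the opening and the grip force at its end, in the units of the state.
- ctrl.get_obs(): the state, without advancing time (a new reading comes with each control period).
- get_image(name): name is "side" or "top"; returns the picture (400x640x3 uint8, red, green, blue); there is no depth.
- camera_model(name): a dict with "vertical_fov" (degrees; the focal length in pixels is half the picture's height over the tangent of half this angle, whatever the lens; pixels are square), "cx", "cy" (the principal point, pixels), "R" (3x3) and "t" (3): a world point X has camera coordinates R X + t. Camera axes: x right, y down, z forward; pixel columns grow to the right and rows downward; lengths in m; the calibration is good to about 2 mm. A picture is of the moment at which its call begins. camera_model takes no time and is no camera call.
- ctrl.finish_job(): hands the job in; it is judged then, once.
The state is a dict: "t": time; "q": joint angles; "dq": joint speeds; "effort": joint torques, N m; "tool_pos": TCP position; "tool_rot": TCP orientation; "contact_force": force on the tool from outside, world axes, zero at the start; "wrist_torque": the same for the moment, N m; "opening": finger opening in m; "grip_force": force on a finger pad.
Only numpy, scipy, OpenCV 4.12 (cv2) and the standard library are available. Lean on these libraries where they do the work, as an engineer would, in place of code of your own. Each camera call takes 0.05 s, during which the arm holds its last target. There are 200 camera calls.

### The job

Slide the gauge fully home against its stop so that its sprung plunger bears on the aluminium hub, then turn the hub with the crank, watch the needle, and leave the hub standing with its highest side at the plunger, where the needle reads its maximum. Let go of everything, do not push the stand along the bench, push the gauge only gently, and leave the bottle, tip box and tube rack where they are.

Things in the scene. Friction and masses are not known exactly. Their poses are not given: they have to be found in the camera images.
- stand: Grey bench-centre stand, LOOSE on the bench, about 4 kg in all; base plate 220 (x) by 280 (y) by 25 mm, origin at the centre of its underside, z up. It skids when pushed with roughly 20 to 28 N. Vertical spindle at x 0, y +65 mm of its frame; column and upper arm (up to 100 mm high) from there to +x; gauge on a rail at x 0 on the -y side.
- pivot (a point): Point on the vertical spindle axis, 142 mm above the bench, fixed in the stand (same axes), level with the handle's middle. Below it, at 45 to 75 mm height, the round aluminium hub turns with the crank: 72 mm across, mounted 6 mm off the axis; the angle of its high side to the crank differs every time.
- handle (a point): Middle of the crank's handle: upright black sleeve, 20 mm thick, 118 to 166 mm above the bench, 45 mm from the spindle axis, spinning freely on its pin. The crank arm's top is at 116 mm; nothing else rises above 119 mm, so the handle can be carried round either way, any number of turns. Turning needs about 3 N at the handle; the crank stays where it is left.
- tab (a point): Middle of the outer (-y) face of the gauge's upright push tab, 62 mm above the bench, axes as the stand's: bare steel plate 50 mm wide (x), 10 mm thick (y), 37 to 89 mm above the bench, with 28 mm free space behind it towards the gauge. The gauge's dial, inward of it, reaches 92 mm above the bench.
- gauge (a joint): Position of the gauge carriage on its rail (m), growing towards the hub (+y of the stand): starts between 0 and 0.015; 0.035 is fully home against the hard stop. Sliding takes 4 to 7 N; it stays where it is left. The plunger meets the hub only in the last part of the travel.
- needle (a joint): Angle (rad) of the black needle on the gauge's white dial, 72 mm across, face up; grows clockwise seen from above, 0.15 rad per mm that the plunger is pushed in, 0 when it is free. The plunger points in +y of the stand at the hub's rim, 60 mm above the bench. With the gauge home the needle swings about 1.8 rad in a turn of the hub, nearly as a sine.
- bottle: Bystander: amber bottle, 66 mm across, 130 mm high, origin at the centre of its foot.
- tipbox: Bystander: blue box with a yellow top, 85 by 120 by 62 mm, origin at the centre of its underside.
- rack: Bystander: grey tube rack, 70 by 150 mm, 51 mm high with its tubes, origin at the centre of its underside.

How it is judged:
On the way, in this order (a step that is already met when the one before it is completed fails the run):
1. the gauge is slid fully home (value of joint gauge above 0.0345 m), for 0.2 s.
2. the needle stands at its maximum, the hub's high side at the plunger (value of joint needle above 1.97 rad and value of joint gauge above 0.0345 m), for 0.3 s.
At the end, for the whole second after the job is handed in: The gauge stands within 0.5 mm of its stop and the needle, at rest, within about 0.07 rad of the highest reading that a turn of the hub gives (hub within about 21 degrees of its high side); the stand is upright (all of step 2 and velocity of joint needle between -0.05 and 0.05 rad/s and angle between stand's own z axis and vertical below 0.05 rad); the robot touches nothing.
It fails at once if the stand is pushed along the bench by more than 10 mm (distance of stand from where it was at the start of the episode above 0.01 m).
It fails at once if the gauge is pushed or squeezed with more than 30 N (contact force between anything else and gauge above 30 N).
It fails at once if a bystander is moved by more than 15 mm (distance of any of bottle, tipbox, rack from where it was at the start of the episode above 0.015 m).
It also fails if it takes over 67 s, if anything falls off the work surface, if the arm or the gripper's body presses on something with over 40 N, if the wrist force passes 120 N, or if a joint passes its speed limit or range.

## Working session

There is one attempt and no reset: what is moved stays moved. The work goes in short steps, Python scripts to look and compute and a shell command to move; the robot and the scene stay as the last step left them, time stands still between calls to the robot, and variables do not carry over. Pictures are saved under pics/ and viewed, at most 10 in all, crops included, and the job is handed in when it is done.

```bash
mkdir -p pics
python3 - <<'E'
from station import ctrl,get_image,camera_model
import cv2,numpy as np
for n in("side","top"):
    im=get_image(n); cv2.imwrite(f"pics/{n}0.png",im[:,:,::-1]); m=camera_model(n)
    print(n,m["vertical_fov"],m["cx"],m["cy"],np.round(m["R"],3).tolist(),np.round(m["t"],3).tolist(), {k:v for k,v in m.items() if k not in("R","t")})
o=ctrl.get_obs(); print(o["t"],o["tool_pos"],o["tool_rot"],o["opening"],ctrl.grip_depth)
E
```

```text
side 44.77586395601374 315.8221572373964 192.3947597996124 [[-0.9, -0.436, 0.006], [-0.335, 0.683, -0.649], [0.279, -0.586, -0.761]] [0.611, 0.201, 1.061] {'vertical_fov': 44.77586395601374, 'cx': 315.8221572373964, 'cy': 192.3947597996124}
top 57.35534673979739 316.6974515821444 203.6978415204929 [[0.003, -1.0, 0.028], [-0.995, -0.006, -0.102], [0.102, -0.027, -0.994]] [0.078, 0.654, 0.973] {'vertical_fov': 57.35534673979739, 'cx': 316.6974515821444, 'cy': 203.6978415204929}
0.1 [ 0.21874403 -0.58486161  0.23016713] [-3.08959618e+00 -5.58690638e-01  1.65589163e-04] 0.08515608526924061 0.0187
```

View pics/top0.png

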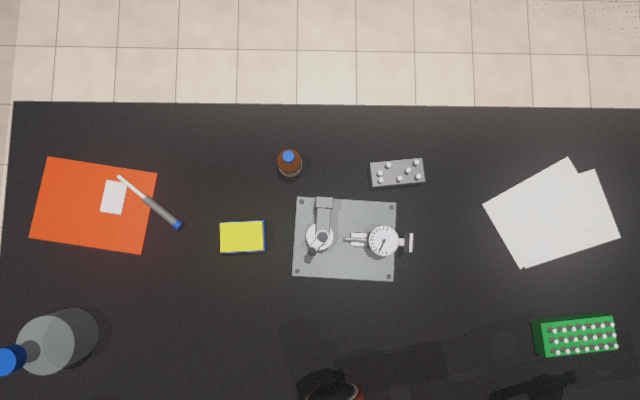

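View pics/side0.png

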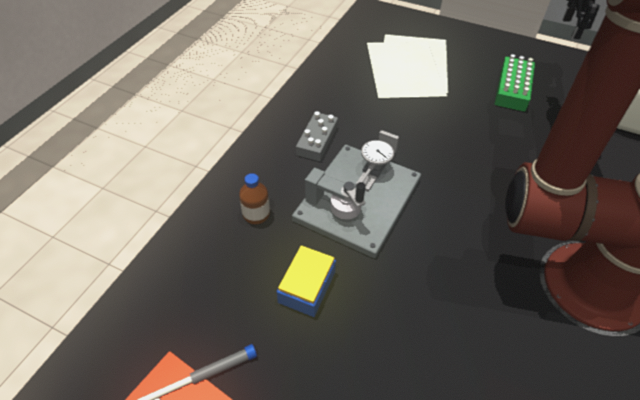

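The top view shows the stand's plate with corners near (297,197), (396,201), (393,281) and (292,277). The dial is at (383,241), the tab at (411,242) and the crank near (318,240). The side view agrees with this. I'll zoom in on both views and cast rays.

```bash
cat > h.py <<'E'
from station import ctrl,get_image,camera_model
import cv2,numpy as np
from scipy.spatial.transform import Rotation as Ro
def ray(n,u,v,z):
    m=camera_model(n);f=200/np.tan(np.radians(m["vertical_fov"]/2));R=np.array(m["R"]);t=np.array(m["t"])
    c=-R.T@t;d=R.T@np.array([(u-m["cx"])/f,(v-m["cy"])/f,1]);return c+d*(z-c[2])/d[2]
def proj(n,X):
    m=camera_model(n);f=200/np.tan(np.radians(m["vertical_fov"]/2));p=np.array(m["R"])@X+np.array(m["t"])
    return p[:2]/p[2]*f+[m["cx"],m["cy"]]
E
python3 - <<'E'
from h import *
a=cv2.imread("pics/top0.png")[185:290,285:420]; b=cv2.imread("pics/side0.png")[125:255,285:425]
a=cv2.resize(a,(0,0),fx=3,fy=3,interpolation=cv2.INTER_CUBIC);b=cv2.resize(b,(0,0),fx=2.8,fy=2.8,interpolation=cv2.INTER_CUBIC)
o=np.zeros((370,800,3),np.uint8);o[:a.shape[0],:405]=a[:370];o[:b.shape[0],406:406+b.shape[1]]=b[:370]
cv2.imwrite("pics/z0.png",o)
P=[ray("top",u,v,.025) for u,v in[(297,197),(396,201),(393,281),(292,277)]];print(np.round(P,3).tolist(),np.mean(P,0))
Y=(P[0]+P[3]-P[1]-P[2])[:2];print("yaw",np.degrees(np.arctan2(-Y[0],Y[1])))
print("tab top",ray("top",411,242,.089),"dial",ray("top",383,241,.092))
E
```

```text
[[0.673, 0.135, 0.025], [0.664, -0.141, 0.025], [0.444, -0.128, 0.025], [0.455, 0.147, 0.025]] [0.55888246 0.00331971 0.025     ]
yaw -2.09202765855096
tab top [ 0.5500985  -0.16186082  0.089     ] dial [ 0.55244789 -0.08848435  0.092     ]
```

View pics/z0.png

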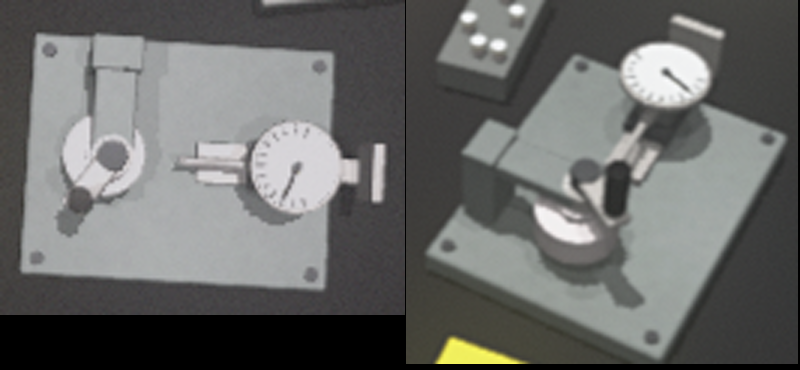

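```bash
python3 -m crank '[[34,-18.6,0,0,0,0,-1],[34,-18.6,0,0,0,0,-1],[34,-18.6,0,0,0,0,-1],[34,-18.6,0,0,0,0,-1],[34,-18.6,0,0,0,0,-1],[34,-18.6,0,0,0,0,-1],[34,-18.6,0,0,0,0,-1],[34,-18.6,0,0,0,0,-1],[34,-18.6,0,0,0,0,-1],[34,-18.6,0,0,0,0,-1]]' 20
python3 -m crank '[[34.6,-18.6,0,0,0,0,-1],[34.6,-18.6,0,0,0,0,-1],[34.6,-18.6,0,0,0,0,-1],[0,0,0,0,0,0.1,-1],[0,0,0,0,0,0.1,-1],[0,0,0,0,0,0.1,-1],[0,0,0,0,0,0.1,-1],[0,0,36,0,0,0,-1],[0,0,36,0,0,0,-1],[0,0,36,0,0,0,-1]]'
python3 - <<'E'
from h import *
o=ctrl.get_obs();R=Ro.from_rotvec(o["tool_rot"]).as_matrix();print(o["t"],o["tool_pos"],np.round(R,3).tolist(),o["contact_force"])
im=get_image("top")[:,:,::-1];cv2.imwrite("pics/t1.png",im)
a=ray("top",413.3,242.5,.089);print("tab",a,"tip px",proj("top",o["tool_pos"]))
print("handle",ray("top",311.7,251,.166),"spindle",ray("top",322.3,236.7,.119))
b=cv2.resize(im[180:300,285:445],(0,0),fx=4,fy=4,interpolation=cv2.INTER_CUBIC);cv2.imwrite("pics/z1.png",b)
E
```

```text
t: 0.93
tool_pos: [0.4729, -0.2902, 0.2308]
tool_rot: [-3.091, -0.559, 0.001]
contact_force: [1.5, -0.7, -0.6]
opening: 0.0002
grip_force: 0.0
t: 1.77
tool_pos: [0.5502, -0.2036, 0.1226]
tool_rot: [3.14, -0.066, 0.003]
contact_force: [0.5, 0.3, -0.0]
opening: -0.0002
grip_force: 0.0
1.7667 [ 0.55016906 -0.20356401  0.12258965] [[0.999, -0.042, 0.002], [-0.042, -0.999, -0.001], [0.002, 0.001, -1.0]] [ 0.54789749  0.32346068 -0.03151633]
tab [ 0.54883026 -0.1678227   0.089     ] tip px [431.39745526 242.05245876]
handle [0.52847541 0.09588953 0.166     ] spindle [0.56261444 0.06897515 0.119     ]
```

View pics/z1.png

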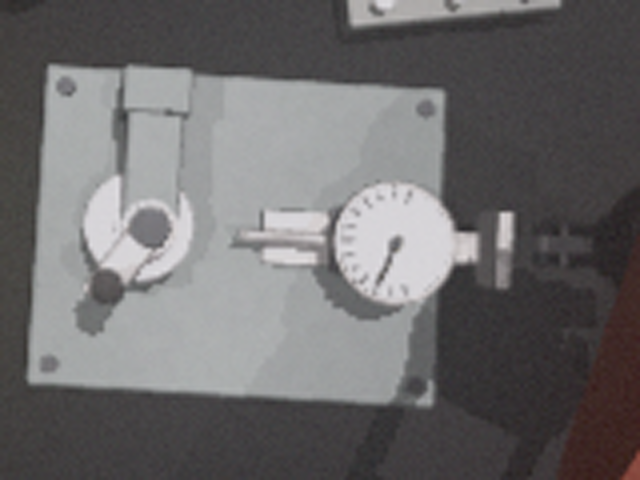

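The gripper tip is about 35 mm outside the tab. The tab's outer edge is at (413.8,242) and the needle's rest direction runs from crop (397,242) to (378,288). I'll go down and make contact gently.

```bash
python3 -m crank '[[0,0,35,0,0,0,-1],[0,0,35,0,0,0,-1],[0,0,0,0,0,0,-1],[0,-2,0,0,0,0,-1],[0,-2,0,0,0,0,-1],[0,-2,0,0,0,0,-1],[0,-2,0,0,0,0,-1],[0,-2,0,0,0,0,-1],[0,-2,0,0,0,0,-1],[0,-2,0,0,0,0,-1]]'
python3 -m crank '[[0,-1,0,0,0,0,-1],[0,-1,0,0,0,0,-1],[0,-1,0,0,0,0,-1],[0,-1,0,0,0,0,-1],[0,-1,0,0,0,0,-1],[0,-1,0,0,0,0,-1],[0,-1,0,0,0,0,-1],[0,-1,0,0,0,0,-1],[0,-1,0,0,0,0,-1],[0,0,0,0,0,0,-1]]'
```

```text
t: 2.65
tool_pos: [0.5509, -0.1894, 0.0542]
tool_rot: [3.14, -0.066, 0.002]
contact_force: [0.8, -0.0, -0.6]
opening: 0.0001
grip_force: 0.0
t: 3.48
tool_pos: [0.5509, -0.1804, 0.0533]
tool_rot: [-3.141, 0.066, 0.0]
contact_force: [1.1, 0.6, 0.0]
opening: -0.0002
grip_force: 0.0
```

```bash
python3 -m crank '[[0,-1,0,0,0,0,-1],[0,-1,0,0,0,0,-1],[0,-1,0,0,0,0,-1],[0,-1,0,0,0,0,-1],[0,-1,0,0,0,0,-1],[0,-1,0,0,0,0,-1],[0,-1,0,0,0,0,-1],[0,-1,0,0,0,0,-1],[0,-1,0,0,0,0,-1],[0,-1,0,0,0,0,-1]]'
```

```text
t: 4.32
tool_pos: [0.5514, -0.1705, 0.0533]
tool_rot: [3.141, -0.066, 0.001]
contact_force: [1.2, -4.6, -1.7]
opening: 0.0001
grip_force: 2.0
```

Run:
```python
from h import *
im=get_image("top")[:,:,::-1];cv2.imwrite("pics/t2.png",im)
b=cv2.resize(im[205:280,350:450],(0,0),fx=6,fy=6,interpolation=cv2.INTER_CUBIC);cv2.imwrite("pics/z2.png",b)
```

```text
(no output)
```

View pics/z2.png

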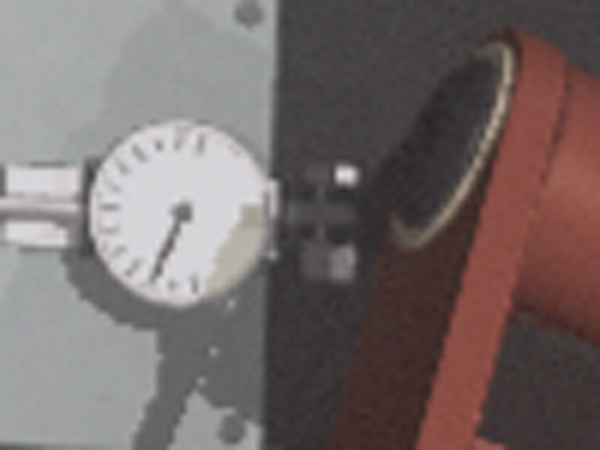

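The finger is on the tab with 4.6 N of force, and the needle is still at its rest direction. At least 12 mm of travel remains, so I'll keep pushing.

```bash
python3 -m crank '[[0,-1,0,0,0,0,-1],[0,-1,0,0,0,0,-1],[0,-1,0,0,0,0,-1],[0,-1,0,0,0,0,-1],[0,-1,0,0,0,0,-1],[0,-1,0,0,0,0,-1],[0,-1,0,0,0,0,-1],[0,-1,0,0,0,0,-1],[0,-1,0,0,0,0,-1],[0,-1,0,0,0,0,-1]]'
python3 -m crank '[[0,-0.5,0,0,0,0,-1],[0,-0.5,0,0,0,0,-1],[0,-0.5,0,0,0,0,-1],[0,-0.5,0,0,0,0,-1],[0,-0.5,0,0,0,0,-1],[0,-0.5,0,0,0,0,-1],[0,-0.5,0,0,0,0,-1],[0,-0.5,0,0,0,0,-1],[0,-0.5,0,0,0,0,-1],[0,0,0,0,0,0,-1]]'
```

```text
t: 5.2
tool_pos: [0.5518, -0.1604, 0.0534]
tool_rot: [3.141, -0.066, 0.0]
contact_force: [2.1, -3.4, -1.9]
opening: -0.0001
grip_force: 2.0
t: 6.03
tool_pos: [0.552, -0.1559, 0.0534]
tool_rot: [-3.141, 0.066, -0.0]
contact_force: [2.8, -3.9, -0.6]
opening: 0.0
grip_force: 1.8
```

```bash
python3 -m crank '[[0,-0.6,0,0,0,0,-1],[0,-0.6,0,0,0,0,-1],[0,-0.6,0,0,0,0,-1],[0,-0.6,0,0,0,0,-1],[0,-0.6,0,0,0,0,-1],[0,-0.6,0,0,0,0,-1],[0,-0.6,0,0,0,0,-1],[0,-0.6,0,0,0,0,-1],[0,-0.6,0,0,0,0,-1],[0,0,0,0,0,0,-1]]'
```

```text
t: 6.87
tool_pos: [0.5523, -0.1505, 0.0534]
tool_rot: [-3.141, 0.066, -0.0]
contact_force: [2.1, -3.3, -0.3]
opening: -0.0
grip_force: 1.8
```

```bash
python3 -m crank '[[0,-0.5,0,0,0,0,-1],[0,-0.5,0,0,0,0,-1],[0,-0.5,0,0,0,0,-1],[0,-0.5,0,0,0,0,-1],[0,-0.5,0,0,0,0,-1],[0,-0.5,0,0,0,0,-1],[0,-0.5,0,0,0,0,-1],[0,-0.5,0,0,0,0,-1],[0,-0.5,0,0,0,0,-1],[0,0,0,0,0,0,-1]]'
```

```text
t: 7.7
tool_pos: [0.5525, -0.1474, 0.0535]
tool_rot: [3.138, -0.066, 0.001]
contact_force: [2.9, -8.5, -2.0]
opening: -0.0002
grip_force: 4.0
```

```bash
python3 -m crank '[[0,-0.3,0,0,0,0,-1],[0,-0.3,0,0,0,0,-1],[0,-0.3,0,0,0,0,-1],[0,-0.3,0,0,0,0,-1],[0,-0.3,0,0,0,0,-1],[0,-0.3,0,0,0,0,-1],[0,-0.3,0,0,0,0,-1],[0,-0.3,0,0,0,0,-1],[0,-0.3,0,0,0,0,-1],[0,0,0,0,0,0,-1]]'
```

```text
t: 8.53
tool_pos: [0.5525, -0.1474, 0.0536]
tool_rot: [3.133, -0.066, 0.001]
contact_force: [2.5, -17.2, -4.0]
opening: -0.0002
grip_force: 8.5
```

The tool stays at y = -0.1474 while the force climbs from 8.5 to 17 N, so the gauge is on its stop. I'll back off, rise and look.

```bash
python3 -m crank '[[0,2,0,0,0,0,-1],[0,3,0,0,0,0,-1],[0,5,0,0,0,0,-1],[0,10,0,0,0,0,-1],[0,10,0,0,0,0,-1],[0,0,-40,0,0,0,-1],[0,0,-40,0,0,0,-1],[0,0,-40,0,0,0,-1],[0,0,-20,0,0,0,-1],[0,0,0,0,0,0,-1]]'
python3 - <<'E'
from h import *
o=ctrl.get_obs();R=Ro.from_rotvec(o["tool_rot"]).as_matrix();print(o["tool_pos"],np.round(R,3).tolist())
im=get_image("top")[:,:,::-1];cv2.imwrite("pics/t3.png",im)
b=cv2.resize(im[180:300,285:445],(0,0),fx=5,fy=5,interpolation=cv2.INTER_CUBIC);cv2.imwrite("pics/z3.png",b)
E
```

```text
t: 9.37
tool_pos: [0.5543, -0.1754, 0.2009]
tool_rot: [3.137, -0.066, 0.017]
contact_force: [0.7, -0.7, 1.1]
opening: -0.0002
grip_force: 0.0
[ 0.55426555 -0.17535407  0.20089836] [[0.999, -0.042, 0.011], [-0.042, -0.999, -0.005], [0.011, 0.004, -1.0]]
```

View pics/z3.png

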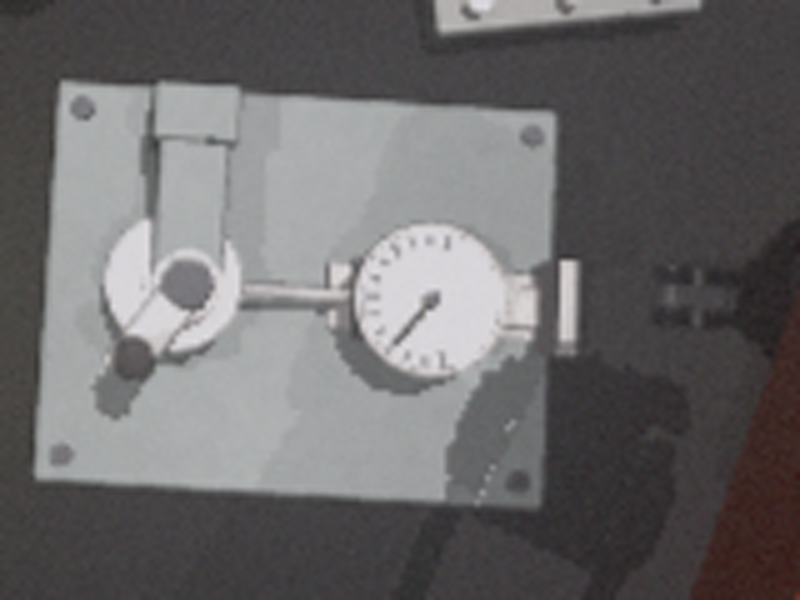

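The needle has turned from about 22° to 39° past straight down, a reading of about 0.29 rad, and the hub bulges to the left, away from the plunger. So the low side faces the plunger and the crank needs about half a turn. Next I'll move over the handle at crop (133,357).

```bash
python3 -m crank '[[-5.3,-38.5,0,0,0,0,0],[-5.3,-38.5,0,0,0,0,0],[-5.3,-38.5,0,0,0,0,0],[-5.3,-38.5,0,0,0,0,0],[-5.3,-38.5,0,0,0,0,0],[-5.3,-38.5,0,0,0,0,0],[-5.3,-38.5,0,0,0,0,0],[0,0,0,0,0,0,0],[0,0,0,0,0,0,0],[0,0,0,0,0,0,0]]' 30
cat >> h.py <<'E'
def needle(im):
    # dial centre known near ray; returns needle direction in image (deg clockwise from straight down) and pivot
    g=cv2.cvtColor(im,cv2.COLOR_RGB2GRAY);c=proj("top",DIAL);s=8
    p=cv2.getRectSubPix(g,(41,41),(float(c[0]),float(c[1])));p=cv2.resize(p,(0,0),fx=s,fy=s,interpolation=cv2.INTER_CUBIC)
    return p,c
E
python3 - <<'E'
from h import *
o=ctrl.get_obs();R=Ro.from_rotvec(o["tool_rot"]).as_matrix();print(o["q"],o["tool_pos"],np.round(R,3).tolist(),o["contact_force"],o["opening"])
def dial(f):
    im=cv2.imread(f);g=cv2.cvtColor(im,cv2.COLOR_BGR2GRAY)[210:275,355:412]
    n,l,s,c=cv2.connectedComponentsWithStats((g>185).astype(np.uint8)); 
    c=cv2.HoughCircles(cv2.resize(g,(0,0),fx=6,fy=6,interpolation=cv2.INTER_CUBIC),cv2.HOUGH_GRADIENT,1,200,param1=120,param2=20,minRadius=70,maxRadius=105)[0][0]/6
    u,v,r=c[0],c[1],c[2]; yy,xx=np.mgrid[:g.shape[0],:g.shape[1]];d=np.hypot(xx-u,yy-v)
    best=[]
    for a in np.arange(0,360,1):   # mean grey along ray
        q=np.arange(3,10.5,.25);A=np.radians(a);X=(u-q*np.sin(A)).astype(np.float32)[None];Y=(v+q*np.cos(A)).astype(np.float32)[None]
        best.append(cv2.remap(g,X,Y,cv2.INTER_LINEAR).mean())
    b=np.array(best);k=b.argmin();w=np.arange(k-12,k+13);wt=np.clip(np.median(b)-b[w%360]-15,0,None);return u+355,v+210,r,(w*wt).sum()/wt.sum(),b.min(),np.median(b)
for f in("t1","t2","t3"): print(f,np.round(dial(f"pics/{f}.png"),1))
cv2.imwrite("pics/t4.png",get_image("top")[:,:,::-1])
print(np.round(dial("pics/t4.png"),1))
cv2.imwrite("pics/s4.png",get_image("side")[:,:,::-1])
a=cv2.imread("pics/t4.png")[180:300,255:435];b=cv2.imread("pics/s4.png")[110:270,270:430]
cv2.imwrite("pics/z4.png",np.hstack([cv2.resize(a,(450,300)),cv2.resize(b,(300,300))]))
E
```

```text
t: 10.25
tool_pos: [0.5246, 0.097, 0.1916]
tool_rot: [3.14, -0.066, -0.005]
contact_force: [-0.3, -0.9, -0.1]
opening: 0.0429
grip_force: 0.0
[ 4.35430432e-02 -1.37347621e-01  1.86420928e+00 -4.10261517e-04
  1.41780165e+00  1.65616336e+00] [0.52464762 0.09701616 0.19155054] [[0.999, -0.042, -0.003], [-0.042, -0.999, -0.001], [-0.003, 0.001, -1.0]] [-0.27091342 -0.91996272 -0.05286012] 0.042939831132635005
t1 [384.2 243.1  13.3  39.7 141.7 210.6]
t2 [381.4 239.2  16.9  32.9 135.2 210.6]
t3 [371.9 240.4  16.2  51.5 140.5 213.8]
[372.2 239.8  16.1  49.9 135.9 212.6]
```

View pics/z4.png

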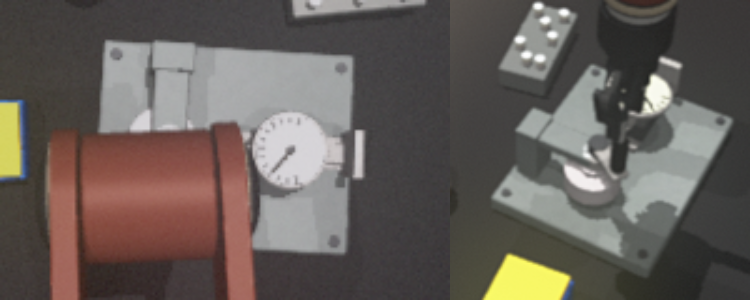

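The dial stays visible beside the arm, and the gripper is lined up over the handle. I'll descend and grip.

```bash
python3 -m crank '[[2,0.5,20,0,0,0,0],[2,0.5,20,0,0,0,0],[0,0,10,0,0,0,0],[0,0,10,0,0,0,0],[0,0,0,0,0,0,0],[0,0,0,0,0,0,0],[0,0,0,0,0,0,-1],[0,0,0,0,0,0,-1],[0,0,0,0,0,0,-1],[0,0,0,0,0,0,-1]]' 25
python3 - <<'E'
from h import *
o=ctrl.get_obs();print(o["tool_pos"],o["contact_force"],o["opening"],o["grip_force"])
E
```

```text
t: 11.18
tool_pos: [0.5301, 0.0965, 0.1348]
tool_rot: [-3.141, 0.066, -0.003]
contact_force: [-1.3, 0.7, 3.7]
opening: 0.019
grip_force: 25.6
[0.53014273 0.09648438 0.13475787] [-1.30023706  0.69556042  3.6754974 ] 0.019025106907632854 25.57199478149414
```

Run:
```python
from h import *
a=np.radians(142-9*np.arange(0,21));P=.045*np.c_[np.cos(a),np.sin(a)];D=np.diff(P,axis=0)*1000
T=np.c_[D[:,0]*.999-.042*D[:,1],-.042*D[:,0]-.999*D[:,1]];print(np.round(T,1).tolist())
```

```text
[[4.5, -5.4], [5.3, -4.6], [6.0, -3.7], [6.5, -2.7], [6.9, -1.7], [7.0, -0.6], [7.0, 0.5], [6.9, 1.6], [6.5, 2.7], [6.0, 3.6], [5.4, 4.5], [4.6, 5.3], [3.7, 6.0], [2.7, 6.5], [1.7, 6.9], [0.6, 7.0], [-0.5, 7.0], [-1.6, 6.9], [-2.7, 6.5], [-3.6, 6.0]]
```

```bash
python3 -m crank '[[4.5,-5.4,0,0,0,0,-1],[5.3,-4.6,0,0,0,0,-1],[6.0,-3.7,0,0,0,0,-1],[6.5,-2.7,0,0,0,0,-1],[6.9,-1.7,0,0,0,0,-1],[0,0,0,0,0,0,-1],[0,0,0,0,0,0,-1],[0,0,0,0,0,0,-1],[0,0,0,0,0,0,-1],[0,0,0,0,0,0,-1]]' 25
```

```text
t: 12.02
tool_pos: [0.5606, 0.1138, 0.1348]
tool_rot: [-3.139, 0.066, -0.007]
contact_force: [2.3, 4.1, 4.7]
opening: 0.0193
grip_force: 25.7
```

```bash
python3 -m crank '[[7.0,-0.6,0,0,0,0,-1],[7.0,0.5,0,0,0,0,-1],[6.9,1.6,0,0,0,0,-1],[6.5,2.7,0,0,0,0,-1],[6.0,3.6,0,0,0,0,-1],[5.4,4.5,0,0,0,0,-1],[0,0,0,0,0,0,-1],[0,0,0,0,0,0,-1],[0,0,0,0,0,0,-1],[0,0,0,0,0,0,-1]]' 25
cat > n.py <<'E'
from h import *
def ang(im):
    g=cv2.cvtColor(im,cv2.COLOR_RGB2GRAY)[215:265,350:395];g=cv2.resize(g,(0,0),fx=6,fy=6,interpolation=cv2.INTER_CUBIC)
    w=cv2.morphologyEx((g>170).astype(np.uint8),cv2.MORPH_CLOSE,np.ones((25,25)));c=max(cv2.findContours(w,0,1)[0],key=cv2.contourArea)
    bx=cv2.boundingRect(c)
    yy,xx=np.mgrid[:g.shape[0],:g.shape[1]];u,v=(371.4-350)*6,(239.7-215)*6
    k=((g<150)&(np.hypot(xx-u,yy-v)<66)).astype(np.uint8);n,l,s,_=cv2.connectedComponentsWithStats(k)
    i=1+s[1:,4].argmax();p=np.c_[xx[l==i],yy[l==i]].astype(float);q=p-[u,v]
    far=q[np.hypot(*q.T)>30];m=far.mean(0);d=np.hypot(*m)
    vx,vy=cv2.fitLine(p.astype(np.float32),cv2.DIST_L2,0,.01,.01)[:2].ravel()
    if vx*m[0]+vy*m[1]<0: vx,vy=-vx,-vy
    return [np.degrees(np.arctan2(-vx,vy))%360,np.degrees(np.arctan2(-m[0],m[1]))%360,len(p)]
if __name__=="__main__":
    import sys
    print("home start",np.round(ang(cv2.imread("pics/t4.png")[:,:,::-1]),1))
    im=get_image("top");cv2.imwrite(f"pics/{sys.argv[1]}.png",im[:,:,::-1]);print("now",np.round(ang(im),1))
E
python3 n.py t5
```

```text
t: 12.85
tool_pos: [0.5991, 0.0994, 0.1348]
tool_rot: [-3.14, 0.066, -0.007]
contact_force: [3.5, 2.5, 4.8]
opening: 0.0192
grip_force: 25.7
home start [ 40.5  39.2 702. ]
now [110.2 106.8 652. ]
```

```bash
python3 -m crank '[[4.6,5.3,0,0,0,0,-1],[3.7,6.0,0,0,0,0,-1],[2.7,6.5,0,0,0,0,-1],[1.7,6.9,0,0,0,0,-1],[0.6,7.0,0,0,0,0,-1],[0,0,0,0,0,0,-1],[0,0,0,0,0,0,-1],[0,0,0,0,0,0,-1],[0,0,0,0,0,0,-1],[0,0,0,0,0,0,-1]]' 25
python3 n.py t6
```

```text
t: 13.73
tool_pos: [0.6107, 0.0662, 0.1348]
tool_rot: [3.14, -0.067, 0.006]
contact_force: [4.0, -1.1, 5.4]
opening: 0.0191
grip_force: 25.8
home start [ 40.5  39.2 702. ]
now [ 177.6   87.9 6024. ]
```

The dial is hidden at this pose. The two readings (about 0.30 rad, then 1.2 rad more after 102°) put the peak about 27° further on. I'll turn that much, let go, rise and check.

```bash
python3 -m crank '[[-0.5,7.0,0,0,0,0,-1],[-1.6,6.9,0,0,0,0,-1],[-2.7,6.5,0,0,0,0,-1],[0,0,0,0,0,0,-1],[0,0,0,0,0,0,-1],[0,0,0,0,0,0,-1],[0,0,0,0,0,0,-1],[0,0,0,0,0,0,-1],[0,0,0,0,0,0,-1],[0,0,0,0,0,0,-1]]' 25
python3 -m crank '[[0,0,0,0,0,0,0],[0,0,0,0,0,0,0],[0,0,0,0,0,0,0],[0,0,0,0,0,0,0],[0,0,-20,0,0,0,0],[0,0,-20,0,0,0,0],[0,0,-20,0,0,0,0],[0,-40,0,0,0,0,0],[0,-40,0,0,0,0,0],[0,-40,0,0,0,0,0]]'
python3 - <<'E'
from h import *
im=get_image("top")[:,:,::-1];cv2.imwrite("pics/t7.png",im)
cv2.imwrite("pics/z7.png",cv2.resize(im[180:300,285:445],(0,0),fx=5,fy=5,interpolation=cv2.INTER_CUBIC))
from n import ang; print(np.round(ang(im[:,:,::-1]),1))
E
```

```text
t: 14.62
tool_pos: [0.6044, 0.046, 0.1347]
tool_rot: [3.139, -0.066, 0.003]
contact_force: [-0.2, -1.6, 7.7]
opening: 0.0192
grip_force: 25.9
t: 15.45
tool_pos: [0.609, 0.1674, 0.1936]
tool_rot: [3.141, -0.069, 0.001]
contact_force: [0.7, -0.8, -0.3]
opening: 0.0428
grip_force: 0.0
[141.8 139.  742. ]
```

View pics/z7.png

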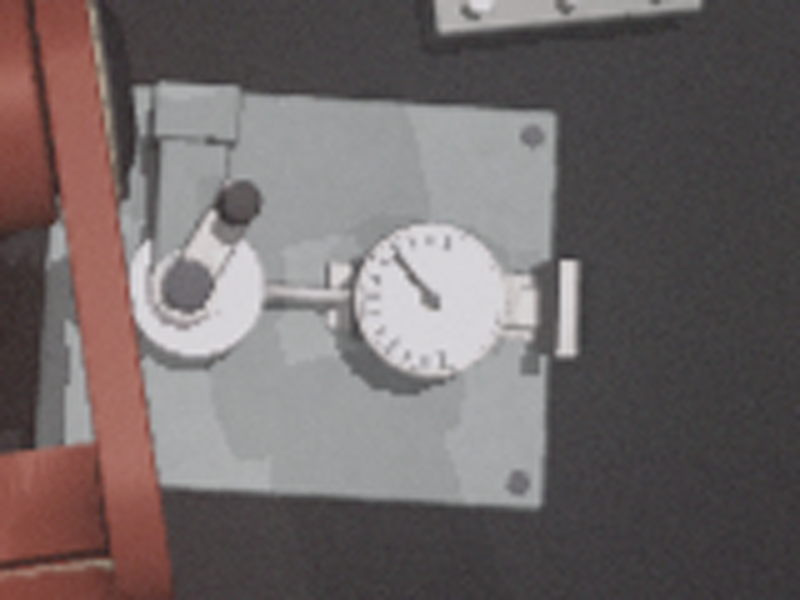

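The needle is now at about 141° in the image, a reading of about 2.06 rad. It has swung 1.76 of the 1.8 rad full range since the low side. The hub centre has moved along the plunger axis, to within about 5°. The dial and tab are at the same pixels as before, the stand's corners haven't moved, and the gripper is clear of everything, so I'm handing in.

```bash
python3 -c "
from station import ctrl
print(ctrl.finish_job())"
```

```text
the job is handed in; nothing more can be done
None
```

I handed the job in at about 15.5 s of the 67 s, but the hand-in returned no verdict. The gauge is home on its stop. The hub's high side faces the plunger, with the needle reading about 2.06 rad, estimated from the top camera. The stand shows no shift in the top view, and the gripper is clear of everything.

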